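# Unlock a vial turret and hold it level above its drive plate

## Task

The drive plate under the sampler's vial turret needs a wipe: turn the red captive lock cap anticlockwise (seen from above) to its stop to free the turret, then lift the turret by that cap straight up to about 10 cm above the drive plate. Finish holding it there in the gripper, level and still over the plate, with all four vials down in their pockets; do not tilt the turret on the way and leave the flow meter and the tall vial beside the sampler alone.

Things in the scene. Friction and masses are not known exactly. Their poses are not given: they have to be found in the camera images.
- sampler: Vial sampler base, fixed: white housing 170 x 150 mm, 45 mm high, within 0.4 rad of square to the bench. Origin: on the bench under the turret's axis; z up; front strip with keys towards -x (edge at -95 mm), back at +75 mm. Its steel hub (radius 18 mm, 14 mm high) and a drive pin that keeps the turret from turning stand on the drive plate, hidden by the turret.
- drive_plate (a point): Centre of the sampler's round drive plate (radius 68 mm), on its top face, 52 mm above the bench, on the turret's axis. Fixed; axes as the sampler's. The hub here has a slotted top under which the lock cap's cross bar is caught until the cap is opened.
- turret: Vial turret, dark grey disc, radius 66 mm, 23 mm high, loose, 0.2 to 0.4 kg with its cap, seated on the drive plate over the hub (1 mm play): lift it straight up for the first 20 mm. Origin: centre of its underside (seated: at drive_plate, axes as the sampler's); z up. Eight round pockets 14 mm wide, floor 3 mm above the underside, 20 mm deep, lie 50 mm off the axis.
- lock_cap (a joint): Red captive lock cap in the middle of the turret, turning about its axis; it never comes off, the turret hangs from it. 0 = locked (white line at the red dot); grows as it turns anticlockwise seen from above; free from about 1.2, stop at 1.45 rad (line at the green dot). Starts at 0 to 0.2. Stays where left; friction 0.05 N m.
- cap_grip (a point): Grip point of the lock cap, on the axis, 57 mm above the turret's underside (109 mm above the bench when seated). Turns with the cap: x along the upright grip bar, to the white line; z up. The bar is 42 mm long, 13 mm thick (y), its top 11 mm above this point, free 24 mm down to the cap's skirt (radius 22 mm). Vial tops, 44 mm off the axis and beyond, end 21 mm below this point.
- flow_meter: Hand flow meter, yellow and grey block 129 x 62 mm, 29 mm high, lying loose behind the sampler. Origin: under its middle. Not to be disturbed.
- headspace_vial: Tall glass vial with a red cap, 22 mm wide and 76 mm high, standing loose to the left of the sampler. Origin: centre of its underside, z up. Not to be disturbed.
- sample_1: Small glass vial with a blue cap, 12 mm wide, 33 mm high, about 12 g, standing loose in a turret pocket with about 1 mm play and 13 mm standing out of it. Origin: centre of its underside; z up.
- sample_2: Small glass vial with a black cap, 12 mm wide, 33 mm high, about 12 g, standing loose in a turret pocket with about 1 mm play and 13 mm standing out of it. Origin: centre of its underside; z up.
- sample_3: Small glass vial with a white cap, 12 mm wide, 33 mm high, about 12 g, standing loose in a turret pocket with about 1 mm play and 13 mm standing out of it. Origin: centre of its underside; z up.
- sample_4: Small glass vial with a blue cap, 12 mm wide, 33 mm high, about 12 g, standing loose in a turret pocket with about 1 mm play and 13 mm standing out of it. Origin: centre of its underside; z up.

How it is judged (in metres and radians):
On the way, in this order (a step that is already met when the one before it is completed fails the run):
1. the lock cap is turned open (beyond 1.2 rad) while the turret still sits on the drive plate (value of joint lock_cap above 1.2 rad and z of turret in the frame of drive_plate below 0.008 m), for 0.2 s.
2. the turret is lifted off its hub (30 mm), held by the gripper (z of turret in the frame of drive_plate above 0.03 m and contact force between the fingers and turret above 1 N), for 0.2 s.
At the end, for the whole second after the job is handed in: Gripper holds the turret 70 to 140 mm above the drive plate, within 40 mm of straight over it, level within 0.09 rad, still (0.02 m/s, 0.15 rad/s), clear of the sampler; each vial is at most 6 mm out of its seat and upright within 0.35 rad; flow meter, tall vial moved under 20 mm, vial upright (z of turret in the frame of drive_plate between 0.07 and 0.14 m and horizontal distance between turret and drive_plate below 0.04 m and angle between turret's own z axis and vertical below 0.09 rad and linear speed of turret below 0.02 m/s and angular speed of turret below 0.15 rad/s and contact force between the fingers and turret above 2 N and contact force between turret and sampler below 0.1 N and z of sample_1 in the frame of turret between -0.005 and 0.009 m and angle between each of sample_1, sample_2, sample_3, sample_4's own z axis and vertical below 0.35 rad and z of sample_2 in the frame of turret between -0.005 and 0.009 m and z of sample_3 in the frame of turret between -0.005 and 0.009 m and z of sample_4 in the frame of turret between -0.005 and 0.009 m and distance of each of flow_meter, headspace_vial from where it was at the start of the episode below 0.02 m and angle between headspace_vial's own z axis and vertical below 0.2 rad); the arm keeps its last pose, push and grip.
It fails at once if the turret is tilted by more than 0.2 rad (angle between turret's own z axis and vertical above 0.2 rad).
It fails at once if a vial leaves its pocket (z of any of sample_1, sample_2, sample_3, sample_4 in the frame of turret above 0.018 m).
It fails at once if the flow meter or the tall vial is moved by more than 20 mm or the tall vial is tipped (distance of any of flow_meter, headspace_vial from where it was at the start of the episode above 0.02 m or angle between headspace_vial's own z axis and vertical above 0.3 rad).
It also fails if it takes over 37 s, if anything falls off the work surface, if the arm or the gripper's body presses on something with over 40 N, if the wrist force passes 120 N, or if a joint passes its speed limit or range.

## Robot

A 7-joint arm with a two-finger parallel gripper is mounted at the origin on a cart in front of the work surface, level with it; the furniture and walls round the work are solid. World frame = base frame: x ahead of the robot, y to its left, z up, the work surface at z = 0. Lengths are in m, angles in degrees, forces in N, time in s.
With the tool pointing down it reaches from about 0.425 to 0.825 m from the base axis. Payload 3.6 kg.
Tool frame: the origin (TCP) lies at the very end of the fingers, on their centre line; the grasp point (between the pads) lies 19 mm behind it (bot.grasp_offset is the distance from the TCP to the grasp point, in m); z points along the fingers, y is the line along which they close (so a half turn about z gives the same grasp; the last joint's range is limited). The gripper opens to 85 mm and grips with 20 to 120 N. Pads are 22 mm wide; open, the fingers measure 114 mm over their backs; the gripper's body (76 mm by 85 mm) begins 54 mm behind the grasp point. The pads swing forward as they close: fully open they stand 13 mm farther back than shut.
Start: joints at [73.023, 35.231, -0.722, 81.555, 0.464, 63.22, -2.315], TCP at [0.173, -0.626, 0.231] pointing down, gripper open.
Joint ranges: [-178.69, 178.69], [-17.37, 117.87], [-77.05, 75.6], [15.02, 138.74], [-78.02, 258.01], [0.78, 113.62], [-162.83, 162.83]. Speed limits (degrees/s): [159.86, 159.86, 180, 180, 180, 180, 180].

## Interface

Orientations are given as [roll, pitch, yaw] about the fixed x, y, z axes, in that order (R = Rz(yaw) Ry(pitch) Rx(roll)).
In Python, from plant import bot, cams gives the robot as it stands (bot), with the cameras (cams).
- The arm moves only by the shell command python3 jog.py 'ROWS' [OPENING] [FORCE]. ROWS is a JSON object with one list for each field, all of the same length, 1 to 12, a row being the entries at one place: dx, dy, dz (the shift in m), turn (a turn about the tool's z in degrees); each row shifts and turns the commanded pose from where the row before left it, along the tool's axes as they then stand; what a row does not reach is not made up. A row lasts 1/12 s, in which the tool goes at most 0.0417 m and 7.16 degrees, less where a joint would pass 70% of its speed; a pose out of reach is approached as far as the arm can. OPENING is the opening from 0.0 (shut) to 1.0 (fully open), set as the command begins (- or left out keeps the last). The fingers move at their own pace and stop on an object; FORCE is the grip in N (left out, the last holds). Time passes only in rows, so rows that do not move let the fingers close. It prints the time, the measured TCP pose, the force, the opening and the grip force at its end. Input that does not fit is refused with a message, and nothing moves.
- bot.state(): the state, without advancing time (a new reading comes with each control period).
- cams.camera(name): name is "scene" or "top" or "wrist"; returns a dict with "pixels" (384x512x3 uint8, blue, green, red), "K" (3x3 intrinsics, pixels), "T" (4x4, takes a point from camera to world coordinates). Camera axes: x right, y down, z forward; pixel columns grow to the right and rows downward; lengths in m; the calibration is good to about 2 mm. A picture is of the moment at which its call begins. There is no depth.
- bot.hand_in(): hands the job in; it is judged then, once.
The state is a dict: "clock": time; "joints": joint angles; "joint_vel": joint speeds; "joint_torque": joint torques, N m; "position": TCP position; "tool_rot": TCP orientation; "wrist_force": force on the tool from outside, world axes, zero at the start; "moment": the same for the moment, N m; "finger_gap": opening from 0.0 (shut) to 1.0 (fully open); "grip_force": force on a finger pad.
Only numpy, scipy, OpenCV 4.12 (cv2) and the standard library are available. Lean on these libraries where they do the work, as an engineer would, in place of code of your own. Each camera call takes 0.05 s, during which the arm holds its last target. There are 200 camera calls.

## Working session

There is one attempt and no reset: what is moved stays moved. The work goes in short steps, Python scripts to look and compute and a shell command to move; the robot and the scene stay as the last step left them, time stands still between calls to the robot, and variables do not carry over. Pictures are saved under pics/ and viewed, at most 11 in all, crops included, and the job is handed in when it is done.

```bash
mkdir -p pics; ls; python3 - <<'E'
from plant import bot, cams
import cv2,pickle
s=bot.state();print(s)
for n in("top","scene"):
    c=cams.camera(n);cv2.imwrite(f"pics/{n}0.png",c["pixels"]);pickle.dump(c,open(f"pics/{n}0.pkl","wb"));print(n,c["K"].tolist(),c["T"].round(4).tolist())
E
```

```text
jog.py
pics
plant.py
{'clock': 0.0, 'joints': array([73.02103992, 35.29029576, -0.72370168, 81.64232033,  0.46494399,
       63.21890073, -2.31414795]), 'joint_vel': array([ 0.04810064,  0.06202751, -0.09493985,  0.01508983,  0.07312398,
       -0.0419327 ,  0.00276342]), 'joint_torque': array([-3.78724535e-04, -4.69212949e+01,  2.59336252e-01, -1.71031058e+01,
        9.94969974e-03,  9.81221645e-03,  1.78665584e-06]), 'position': array([ 0.17308126, -0.62573207,  0.23012049]), 'tool_rot': array([-1.79851391e+02,  2.43942677e-03,  1.54661167e+01]), 'wrist_force': array([ 0.28526322, -0.29717466,  0.51649222]), 'moment': array([ 0.00986225, -0.07410355, -0.09064847]), 'grip_force': 0.0, 'finger_gap': 1.001407422219771}
top [[376.1427531395601, 0.0, 260.8746235905789], [0.0, 376.1427531395601, 189.7906416153546], [0.0, 0.0, 1.0]] [[0.0202, -0.9938, 0.1095, 0.507], [-0.9998, -0.0205, -0.0014, 0.4077], [0.0036, -0.1094, -0.994, 0.953], [0.0, 0.0, 0.0, 1.0]]
scene [[435.62541728785214, 0.0, 259.7105783582842], [0.0, 435.62541728785214, 190.15081052989282], [0.0, 0.0, 1.0]] [[-0.6756, -0.5437, 0.4979, 0.1642], [-0.737, 0.4811, -0.4747, 0.8009], [0.0186, -0.6877, -0.7258, 0.7204], [0.0, 0.0, 0.0, 1.0]]
```

View images.

View pics/top0.png

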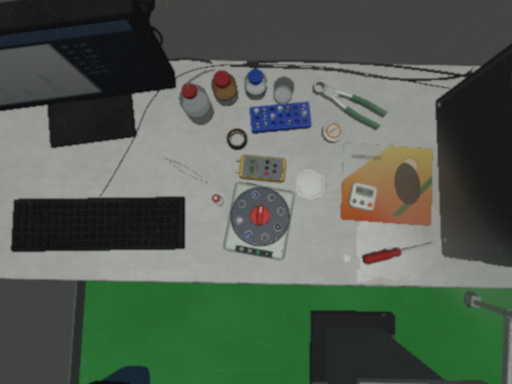

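View pics/scene0.png

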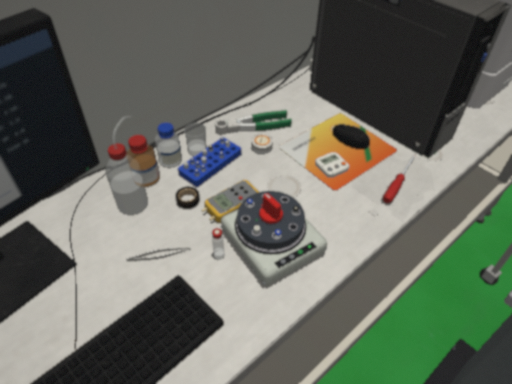

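```bash
cat > h.py <<'E'
import cv2,pickle,numpy as np
def world(c,u,v,z):
    d=c["T"][:3,:3]@np.linalg.inv(c["K"])@[u,v,1]; o=c["T"][:3,3]
    return o+d*(z-o[2])/d[2]
def pix(c,p):
    q=c["K"]@(c["T"][:3,:3].T@(np.array(p)-c["T"][:3,3])); return q[:2]/q[2]
E
python3 - <<'E'
from h import *
a=cv2.imread("pics/top0.png")[170:266,200:310]; b=cv2.imread("pics/scene0.png")[175:285,200:335]
cv2.imwrite("pics/topc.png",cv2.resize(a,None,fx=6,fy=6,interpolation=cv2.INTER_CUBIC))
cv2.imwrite("pics/scenec.png",cv2.resize(b,None,fx=5,fy=5,interpolation=cv2.INTER_CUBIC))
c=pickle.load(open("pics/top0.pkl","rb"));print(world(c,260,217,.09))
E
```

```text
[0.53931    0.40728747 0.09      ]
```

View pics/topc.png

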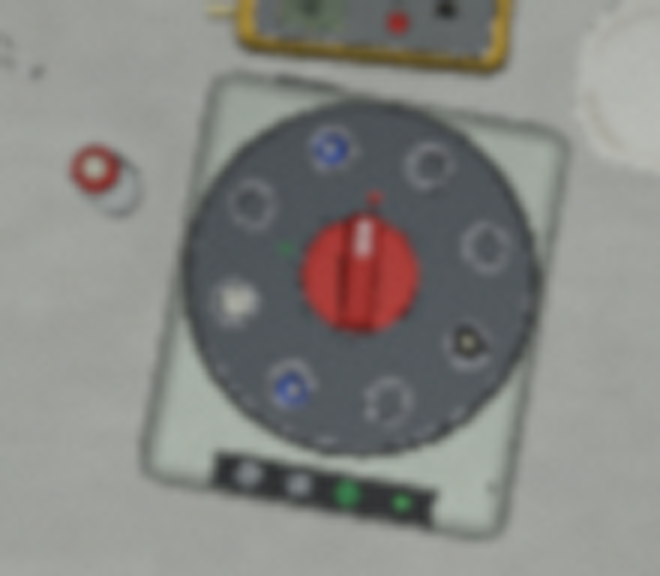

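View pics/scenec.png

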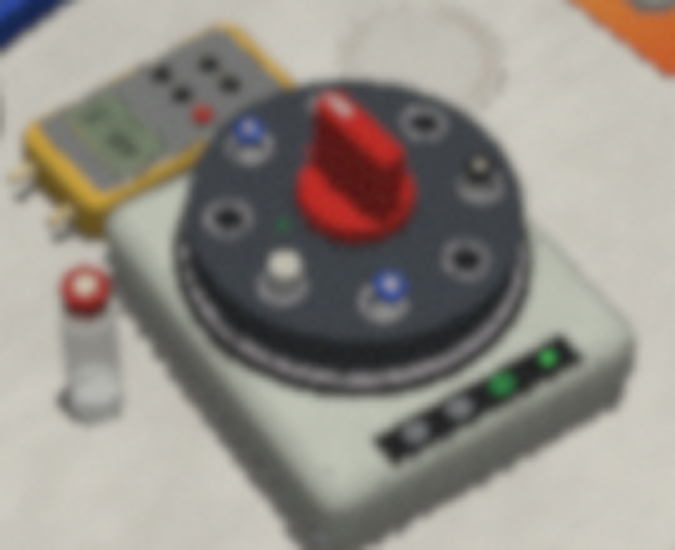

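```bash
python3 - <<'E'
from h import *
c=pickle.load(open("pics/top0.pkl","rb"));f=lambda u,v,z:world(c,200+(u+.5)/6-.5,170+(v+.5)/6-.5,z).round(4)
print("disc c",f(361,277,.075)," L",f(183,277,.075),"R",f(540,277,.075),"T",f(361,100,.075),"B",f(361,455,.075))
print("skirt",f(361,272,.085)); print("dots",f(375,198,.075),f(288,248,.075))
a,b=f(366,215,.12),f(356,330,.12);print("bar",a,b,(a+b)/2,np.linalg.norm(a-b),np.degrees(np.arctan2(*(a-b)[1::-1])))
print("base edge",f(222,76,.045),f(565,137,.045),"vial",f(95,168,.076))
c=pickle.load(open("pics/scene0.pkl","rb"));g=lambda u,v,z:world(c,200+(u+.5)/5-.5,175+(v+.5)/5-.5,z).round(4)
print("scene disc L/R", (g(187,215,.075)+g(530,215,.075))/2,"bar top",g(328,98,.12),g(397,158,.12))
E
```

```text
disc c [0.5428 0.4079 0.075 ]  L [0.5414 0.477  0.075 ] R [0.5442 0.3384 0.075 ] T [0.612  0.4093 0.075 ] B [0.4743 0.4065 0.075 ]
skirt [0.5443 0.408  0.085 ]
dots [0.5736 0.4031 0.075 ] [0.5534 0.4365 0.075 ]
bar [0.5638 0.4065 0.12  ] [0.5214 0.4094 0.12  ] [0.5426  0.40795 0.12   ] 0.042499058813107844 -3.912721406820523
base edge [0.6242 0.466  0.045 ] [0.6022 0.3266 0.045 ] vial [0.583  0.5125 0.076 ]
scene disc L/R [0.53835 0.4112  0.075  ] bar top [0.5615 0.4075 0.12  ] [0.5226 0.4091 0.12  ]
```

```bash
python3 - <<'E'
from h import *
t=pickle.load(open("pics/top0.pkl","rb"));s=pickle.load(open("pics/scene0.pkl","rb"))
print("scene z0",world(s,432,153,0),world(s,312,88,0))
for z in(0,.2,.3,.4):print(z,"top",world(t,440,255,z)[:2],world(t,438,100,z)[:2],"scene upper corner",world(s,468,28,z)[:2])
p=np.array([[.0,.0,.14]])
E
python3 - <<'E'
from h import *
t=cv2.imread("pics/top0.png")[30:290,330:512]; s=cv2.imread("pics/scene0.png")[0:220,300:512]
h=520; a=cv2.resize(t,None,fx=2,fy=2); b=cv2.resize(s,None,fx=2,fy=520/220)
cv2.imwrite("pics/box.png",np.hstack([a,b])[:, :800])
E
```

```text
scene z0 [ 0.46668701 -0.08052627  0.        ] [ 0.86152696 -0.06519439  0.        ]
0 top [ 0.45683949 -0.04560146] [ 0.85834241 -0.05319389] scene upper corner [ 0.75381148 -0.7718273 ]
0.2 top [0.46735777 0.04953731] [0.78460206 0.04353822] scene upper corner [ 0.59011866 -0.33519197]
0.3 top [0.47261691 0.0971067 ] [0.74773189 0.09190427] scene upper corner [ 0.50827224 -0.11687431]
0.4 top [0.47787606 0.14467609] [0.71086172 0.14027033] scene upper corner [0.42642583 0.10144336]
```

View pics/box.png

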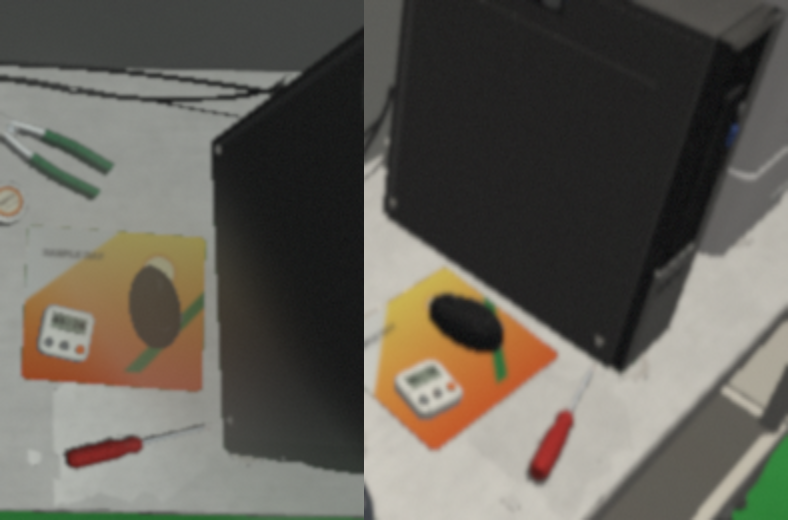

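```bash
python3 - <<'E'
from h import *
t=pickle.load(open("pics/top0.pkl","rb"));s=pickle.load(open("pics/scene0.pkl","rb"))
P=lambda c:c["K"]@np.linalg.inv(c["T"])[:3]
for b in((490,272),(485,215)):
    X=cv2.triangulatePoints(P(t),P(s),np.array([[470.],[300]]),np.array([[float(b[0])],[b[1]]]));X=(X/X[3])[:3,0];print(X,pix(t,X),pix(s,X))
for p in((.173,-.626,.231),(0,0,0),(.35,-.1,.23),(.35,-.1,0)):print(p,pix(t,p),pix(s,p))
E
python3 jog.py '{"dx":[0,0,0,0],"dy":[0,0,0,0],"dz":[0,0,0,0],"turn":[5.2,5.2,5.1,0]}' 1.0
```

```text
[ 0.22977365 -0.50586582 -0.70722154] [470.11692436 300.19722022] [489.80878111 272.01235415]
[ 0.31125254 -0.24212835 -0.22980899] [469.76050787 299.59846804] [485.37340813 214.9749184 ]
(0.173, -0.626, 0.231) [825.29204249 427.89010436] [695.16378107  41.1485338 ]
(0, 0, 0) [426.94851978 449.63628674] [624.51440824 295.89705414]
(0.35, -0.1, 0.23) [529.70701121 321.29760931] [522.89618474  92.09666009]
(0.35, -0.1, 0) [463.34328354 299.16976992] [478.98822603 173.84573593]
clock: 0.43
position: [0.1733, -0.626, 0.2306]
tool_rot: [-179.9, 0.0, -0.1]
wrist_force: [-0.9, 0.2, 0.2]
finger_gap: 0.999
grip_force: 0.0
```

```bash
python3 jog.py '{"dx":[0.0157,0.0157,0.0157,0.0157,0.0157,0.0157,0.0157,0.0157,0.0157,0.0157,0],"dy":[-0.0326,-0.0326,-0.0326,-0.0326,-0.0326,-0.0326,-0.0326,-0.0326,-0.0326,-0.0326,0],"dz":[0,0,0,0,0,0,0,0,0,0,0],"turn":[0,0,0,0,0,0,0,0,0,0,0]}'; python3 -c "
from plant import bot, cams
print(bot.state()['joints'])"
```

```text
clock: 1.35
position: [0.3342, -0.2928, 0.2312]
tool_rot: [-179.7, -0.1, 0.8]
wrist_force: [-0.1, 0.7, -0.1]
finger_gap: 1.001
grip_force: 0.0
[ 38.82878015  17.26603252  -0.29682368 113.66287644  -0.25292875
  49.19716191 -50.44895604]
```

```bash
python3 jog.py '{"dx":[0.004,0.004,0.004,0.004,0.004,0.004,0.004,0],"dy":[-0.0336,-0.0336,-0.0336,-0.0336,-0.0336,-0.0336,-0.0336,0],"dz":[0,0,0,0,0,0,0,0],"turn":[0,0,0,0,0,0,0,0]}'; python3 -c "
from plant import bot, cams
print(bot.state()['joints'])"
```

```text
clock: 2.02
position: [0.3593, -0.0592, 0.2316]
tool_rot: [-179.8, -0.1, 0.7]
wrist_force: [0.4, -0.6, -0.6]
finger_gap: 1.002
grip_force: 0.0
[ 12.89222577  10.29934121  -8.05065147 123.95278611   1.76642321
  45.82299736 -85.51079765]
```

```bash
python3 jog.py '{"dx":[0.016,0.016,0.016,0.016,0.016,0],"dy":[-0.034,-0.034,-0.034,-0.034,-0.034,0],"dz":[0,0,0,0,0,0],"turn":[0,0,0,0,0,0]}';python3 jog.py '{"dx":[0.0114,0.0114,0.0114,0.0114,0.0114,0.0114,0.0114,0.0114,0.0114,0,0],"dy":[-0.033,-0.033,-0.033,-0.033,-0.033,-0.033,-0.033,-0.033,-0.033,0,0],"dz":[0,0,0,0,0,0,0,0,0,0,0],"turn":[0,0,0,0,0,0,0,0,4,0,0]}'; python3 - <<'E'
from plant import bot, cams
from h import *
c=cams.camera("wrist");cv2.imwrite("pics/wrist0.png",c["pixels"]);pickle.dump(c,open("pics/wrist0.pkl","wb"))
s=bot.state();print(s['joints'],s['position'],s['tool_rot'])
E
```

```text
clock: 2.52
position: [0.4417, 0.1124, 0.2317]
tool_rot: [-179.6, -0.2, 0.7]
wrist_force: [-0.2, 0.0, -0.1]
finger_gap: 0.998
grip_force: 0.0
clock: 3.43
position: [0.5411, 0.4029, 0.2298]
tool_rot: [180.0, 0.1, -3.8]
wrist_force: [-0.3, -0.5, -0.1]
finger_gap: 0.996
grip_force: 0.0
[ -32.23588069   38.01394426  -11.45341298   76.7987823     7.73086027
   66.05874518 -138.38916281] [0.54170854 0.4007275  0.23025932] [ 1.79889470e+02  5.63501271e-02 -3.91623472e+00]
```

View pics/wrist0.png

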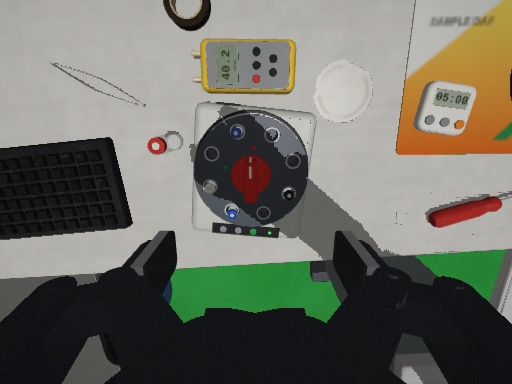

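```bash
python3 - <<'E'
from h import *
c=pickle.load(open("pics/wrist0.pkl","rb"))
a=c["pixels"][100:245,180:325];cv2.imwrite("pics/wc.png",cv2.resize(a,None,fx=4,fy=4,interpolation=cv2.INTER_CUBIC))
for p in((.543,.408,.12),(.543,.408,.075)):print(pix(c,p))
print(c["T"].round(3).tolist())
E
```

```text
[249.7579016  184.76206955]
[250.43309443 174.66028261]
[[-0.066, -0.96, -0.271, 0.61], [-0.998, 0.064, 0.018, 0.399], [0.0, 0.272, -0.962, 0.372], [0.0, 0.0, 0.0, 1.0]]
```

View pics/wc.png

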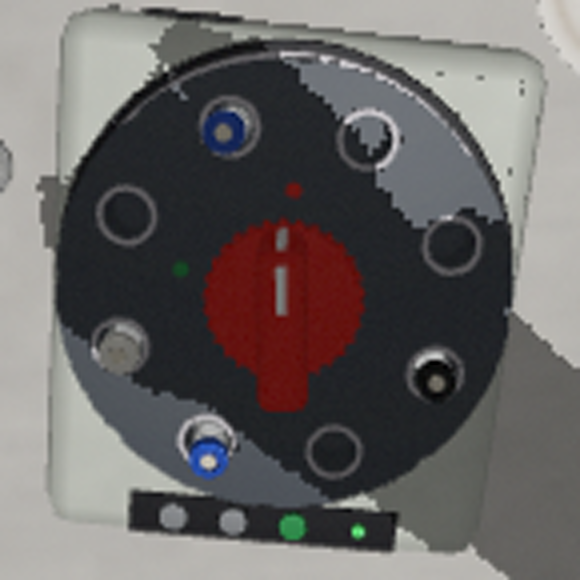

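```bash
python3 - <<'E'
from h import *
from plant import bot, cams
c=pickle.load(open("pics/wrist0.pkl","rb"));f=lambda u,v,z:world(c,180+(u+.5)/4-.5,100+(v+.5)/4-.5,z)
a,b=f(281.5,262,.12),f(282.5,409,.12);print(a,b,(a+b)/2,np.linalg.norm(a-b),np.degrees(np.arctan2(*(a-b)[1::-1])))
L,R=f(55,272,.075),f(512,272,.075);print((L+R)/2,L-R)
d,e=f(294,190,.075),f(180,269,.075);print(d,e)
for i in range(3):
    s=bot.state();print(s['position'],s['tool_rot'])
E
```

```text
[0.56260221 0.40636863 0.12      ] [0.52518981 0.40877248 0.12      ] [0.54389601 0.40757056 0.12      ] 0.03748954476345323 -3.6763589858284855
[0.5512108  0.40734176 0.075     ] [0.0086438  0.13032417 0.        ]
[0.57428238 0.40277291 0.075     ] [0.55403575 0.43677468 0.075     ]
[0.54170854 0.4007275  0.23025932] [ 1.79889470e+02  5.63501271e-02 -3.91623472e+00]
[0.54170854 0.4007275  0.23025932] [ 1.79889470e+02  5.63501271e-02 -3.91623472e+00]
[0.54170854 0.4007275  0.23025932] [ 1.79889470e+02  5.63501271e-02 -3.91623472e+00]
```

```bash
python3 jog.py '{"dx":[0.0011,0,0,0,0,0],"dy":[-0.006,0,0,0,0,0],"dz":[0,0.025,0.025,0.02,0,0],"turn":[0,0,0,0,0,0]}' 0.45 40; python3 - <<'E'
from plant import bot, cams
from h import *
c=cams.camera("wrist");cv2.imwrite("pics/wrist1.png",c["pixels"]);pickle.dump(c,open("pics/wrist1.pkl","wb"))
s=bot.state();print(s['position'],s['tool_rot'],s['finger_gap'])
E
```

```text
clock: 3.98
position: [0.5433, 0.4057, 0.1609]
tool_rot: [179.9, 0.1, -4.1]
wrist_force: [0.2, -0.6, 1.3]
finger_gap: 0.449
grip_force: 0.0
[0.54403376 0.40676206 0.16254379] [-1.79960082e+02 -7.31469573e-02 -4.09743778e+00] 0.44920309923634416
```

View pics/wrist1.png

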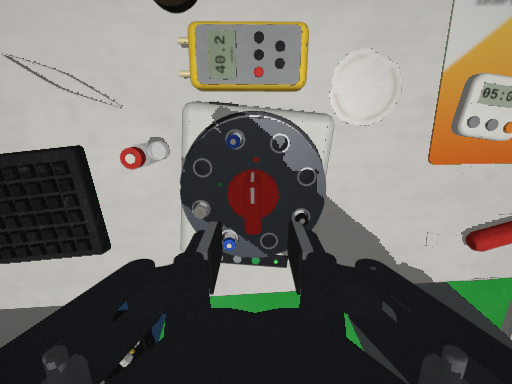

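```bash
python3 jog.py '{"dx":[0,0,0,0,0],"dy":[-0.0015,0,0,0,0],"dz":[0.024,0.024,0.022,0,0],"turn":[0,0,0,0,0]}'; python3 -c "
from plant import bot, cams
s=bot.state();print(s['position'],s['wrist_force'])"
```

```text
clock: 4.45
position: [0.5438, 0.4089, 0.0924]
tool_rot: [-180.0, -0.0, -4.1]
wrist_force: [0.1, 0.3, 0.9]
finger_gap: 0.452
grip_force: 0.0
[0.54376482 0.40886051 0.0923675 ] [0.1417939  0.34835308 0.93679691]
```

```bash
python3 jog.py '{"dx":[0,0,0,0,0,0,0],"dy":[0,0,0,0,0,0,0],"dz":[0,0,0,0,0,0,0],"turn":[0,0,0,0,0,0,0]}' 0.0 50; python3 -c "
from plant import bot, cams
s=bot.state();print(s['position'],s['wrist_force'],s['moment'],s['joints'][6])"
```

```text
clock: 5.03
position: [0.5446, 0.4087, 0.0943]
tool_rot: [-179.9, -0.2, -4.1]
wrist_force: [-1.8, -3.3, 5.3]
finger_gap: 0.139
grip_force: 51.1
[0.54463522 0.40866607 0.09427489] [-1.7753129  -3.32708369  5.33596225] [-0.64264735  0.14918622  0.07779909] -140.5915197111134
```

```bash
python3 jog.py '{"dx":[0,0,0,0,0,0],"dy":[0,0,0,0,0,0],"dz":[0,0,0,0,0,0],"turn":[-4,-4,-4,-4,-4,0]}'; python3 -c "
from plant import bot, cams
s=bot.state();print(s['wrist_force'],s['moment'],s['joints'][6])"
```

```text
clock: 5.53
position: [0.5446, 0.4089, 0.0943]
tool_rot: [-180.0, -0.2, 16.0]
wrist_force: [-1.2, -2.0, 5.9]
finger_gap: 0.142
grip_force: 51.1
[-1.18558409 -1.98566794  5.94463842] [-0.5610893   0.23096456  0.03538879] -124.46288642550351
```

```bash
python3 jog.py '{"dx":[0,0,0,0,0,0,0,0,0,0,0],"dy":[0,0,0,0,0,0,0,0,0,0,0],"dz":[0,0,0,0,0,0,0,0,0,0,0],"turn":[-5,-5,-5,-5,-5,-5,-5,-5,-5,-5,0]}'; python3 -c "
from plant import bot, cams
s=bot.state();print(s['wrist_force'],s['moment'],s['joints'][6])"
```

```text
clock: 6.45
position: [0.5441, 0.4093, 0.0943]
tool_rot: [179.9, -0.2, 66.1]
wrist_force: [-1.6, -2.4, 6.5]
finger_gap: 0.143
grip_force: 51.2
[-1.64495998 -2.39807143  6.52739582] [-0.41264989  0.44099461  0.01159845] -83.69237335853646
```

```bash
for i in 1; do python3 jog.py '{"dx":[0,0,0],"dy":[0,0,0],"dz":[0,0,0],"turn":[-3,-2,0]}'; python3 -c "
from plant import bot, cams
s=bot.state();print(s['moment'])"; done; python3 jog.py '{"dx":[0,0,0],"dy":[0,0,0],"dz":[0,0,0],"turn":[-1.5,-1.5,0]}'; python3 - <<'E'
from plant import bot, cams
from h import *
s=bot.state();print(s['moment'])
c=cams.camera("wrist");cv2.imwrite("pics/wrist2.png",c["pixels"])
E
```

```text
clock: 6.7
position: [0.544, 0.4093, 0.0943]
tool_rot: [179.9, -0.1, 71.0]
wrist_force: [-1.7, -1.5, 6.8]
finger_gap: 0.145
grip_force: 51.2
[-0.44314607  0.41020113  0.08898953]
clock: 6.95
position: [0.544, 0.4093, 0.0942]
tool_rot: [179.9, -0.1, 73.9]
wrist_force: [-1.8, -2.9, 6.7]
finger_gap: 0.141
grip_force: 51.1
[-0.41902019  0.48141294 -0.05646631]
```

View pics/wrist2.png

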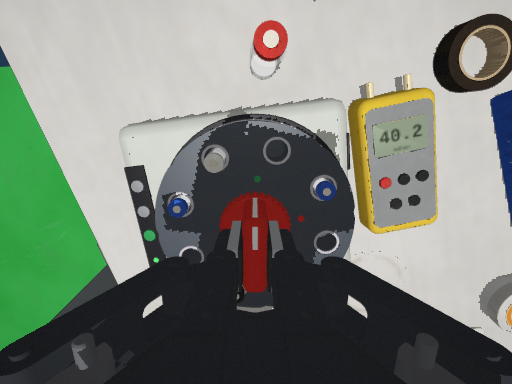

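```bash
python3 jog.py '{"dx":[0,0,0,0,0,0,0,0,0,0,0,0],"dy":[0,0,0,0,0,0,0,0,0,0,0,0],"dz":[0,0,-0.001,-0.002,-0.003,-0.004,-0.004,-0.004,-0.003,-0.001,0,0],"turn":[0,0,0,0,0,0,0,0,0,0,0,0]}' 0.0 80; python3 - <<'E'
from plant import bot, cams
from h import *
s=bot.state();print(s['moment'])
c=cams.camera("scene");a=c["pixels"][140:290,195:345];cv2.imwrite("pics/lift1.png",cv2.resize(a,None,fx=4,fy=4,interpolation=cv2.INTER_CUBIC))
E
```

```text
clock: 8.0
position: [0.5431, 0.4088, 0.1133]
tool_rot: [-180.0, 0.0, 74.0]
wrist_force: [1.3, -0.4, -4.2]
finger_gap: 0.134
grip_force: 79.5
[-0.01418003  0.02196731  0.01276212]
```

View pics/lift1.png

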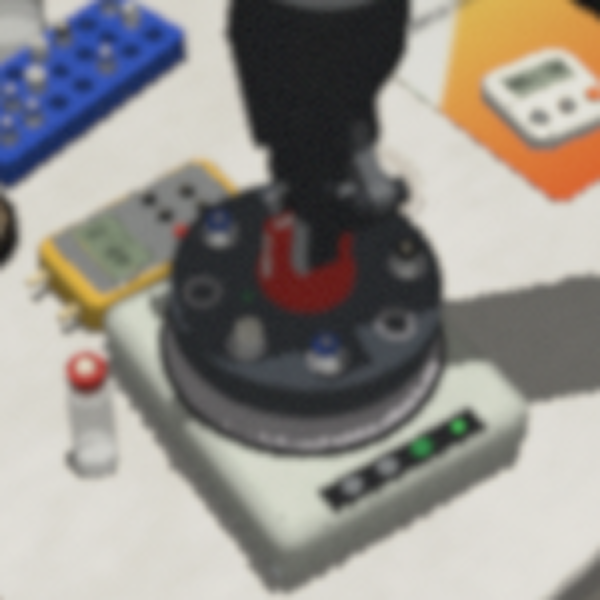

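The turret has come up about 19 mm, level, with the vials seated, and the wrist carries 4.2 N. I'll continue the lift.

```bash
python3 jog.py '{"dx":[0,0,0,0,0,0,0,0,0,0,0,0],"dy":[0,0,0,0,0,0,0,0,0,0,0,0],"dz":[-0.003,-0.006,-0.009,-0.009,-0.009,-0.009,-0.009,-0.009,-0.009,-0.006,-0.003,0],"turn":[0,0,0,0,0,0,0,0,0,0,0,0]}'; python3 jog.py '{"dx":[0,0,0,0,0,0],"dy":[0,0,0,0,0,0],"dz":[0,0,0,0,0,0],"turn":[0,0,0,0,0,0]}'; python3 - <<'E'
from plant import bot, cams
from h import *
s=bot.state();print(s['moment'],s['wrist_force'])
c=cams.camera("scene");a=c["pixels"][110:285,185:345];cv2.imwrite("pics/lift2.png",cv2.resize(a,None,fx=3.4,fy=3.4,interpolation=cv2.INTER_CUBIC))
E
```

```text
clock: 9.05
position: [0.5434, 0.4093, 0.1954]
tool_rot: [180.0, -0.1, 74.0]
wrist_force: [-0.2, 0.7, -3.3]
finger_gap: 0.131
grip_force: 79.5
clock: 9.55
position: [0.5431, 0.4089, 0.1941]
tool_rot: [-180.0, 0.0, 74.0]
wrist_force: [0.7, -0.7, -3.6]
finger_gap: 0.138
grip_force: 79.5
[-0.00663622  0.01887447  0.0061256 ] [ 0.72488758 -0.70075741 -3.6152839 ]
```

View pics/lift2.png

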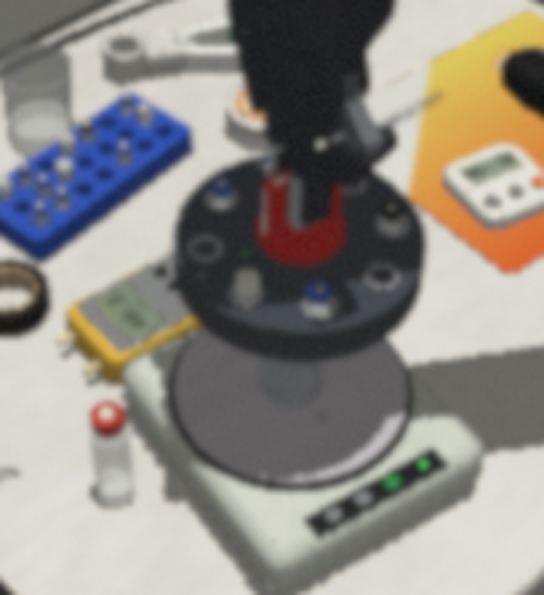

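The turret hangs level, about 100 mm above the bare drive plate. All four vials are in their pockets, and the flow meter and tall vial haven't moved.

```bash
python3 -c "
from plant import bot, cams
print(bot.hand_in())"
```

```text
the job is handed in; nothing more can be done
None
```

I turned the lock cap open to the green dot, lifted the turret straight up, and handed the job in with the gripper holding it level and still about 100 mm above the drive plate; all four vials are in their pockets and the flow meter and tall vial are untouched (no verdict came back on hand-in).

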